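# Third hand at the grab-rail foot

## Robot

A 7-joint arm with a two-finger parallel gripper is mounted at the origin on the work surface. World frame = base frame: x ahead of the robot, y to its left, z up, the work surface at z = 0. Lengths are in m, angles in degrees, forces in N, time in s.
With the tool pointing down it reaches from about 0.425 to 1.025 m from the base axis. Payload 9.4 kg.
Tool frame: the origin (TCP) lies on the centre line of the jaws, within the pads' length; the fingertips stand nose_length ahead of it and the grasp point (between the pads) is the TCP (nose_length is the distance from the TCP to the fingertips, in m); z points along the fingers, y is the direction in which the jaws open and shut (so a half turn about z gives the same grasp; the last joint's range is limited). The gripper opens to 93 mm and grips with 3 to 60 N. Pads are 15 mm wide; open, the fingers measure 128 mm over their backs; the gripper's body (75 mm by 188 mm) begins 65 mm behind the grasp point.
Start: joints at [-76.129, 34.337, -0.143, 91.639, 0.103, 54.024, -4.572], TCP at [0.227, 0.688, 0.238] pointing down, gripper open.
Joint ranges: [-147.43, 147.43], [-19.82, 112.94], [-74.19, 73.91], [6.32, 146.72], [-59.91, 239.91], [6.04, 106.73], [-150.56, 150.56]. Speed limits (degrees/s): [127.2, 127.2, 172.46, 172.46, 180, 180, 180].

## Interface

Orientations are given as [roll, pitch, yaw] about the fixed x, y, z axes, in that order (R = Rz(yaw) Ry(pitch) Rx(roll)).
In Python, from cell import get_obs, read_camera, camera_params, hand_in, nose_length gives the robot as it stands.
- The arm moves only by the tool drive_tool, never from a script. Its argument "commands" is a list of rows, each a list of 5 numbers: the closure, from 0 (fully open) to 1 (shut), then the shift along the tool's x, y, z in units of 50 mm (1.0 is 50 mm), then the turn about the tool's z in units of 8 degrees (1.0 is 8 degrees). A call has 1 to 20 rows; each row is the pose to reach, as a shift and turn from the pose commanded when the call began, along the tool's axes at that moment; what a row does not reach only later rows make up. A row lasts 1/10 s, in which the tool goes at most 50 mm and 8.59 degrees, less where a joint would pass 70% of its speed; a pose out of reach is approached as far as the arm can. A call with a gripper value outside its range is refused whole. The fingers move at their own pace and stop on an object; the grip force is fixed at half the most. Time passes only in rows, so rows that repeat a pose let the fingers close. It gives the time, the measured TCP pose, the force and the opening at its end, in the units of the state.
- get_obs(): the state, without advancing time (a new reading comes with each control period).
- read_camera(name): name is "side" or "top" or "wrist"; returns the picture (384x512x3 uint8, blue, green, red); there is no depth.
- camera_params(name): a dict with "camera_matrix" (3x3 intrinsics, pixels), "eye" and "rotation" of the camera in the world; the wrist camera has in their place "T_tool_cam" (4x4, takes a point from camera to tool coordinates, whose origin is the TCP and whose axes are the flange's). Camera axes: x right, y up, looking along -z (the intrinsics and any distortion apply to the point x, -y, -z); pixel columns grow to the right and rows downward; lengths in m; the calibration is good to about 2 mm. A picture is of the moment at which its call begins: read the wrist's pose just before it. camera_params takes no time and is no camera call.
- hand_in(): hands the job in, once; it reports no verdict.
The state is a dict: "time": time; "q": joint angles; "qd": joint speeds; "joint_efforts": joint torques, N m; "position": TCP position; "ee_rot": TCP orientation; "contact_force": force on the tool from outside, world axes, zero at the start; "wrist_torque": the same for the moment, N m; "finger_gap": finger opening in m.
Only numpy, scipy, OpenCV 4.12 (cv2) and the standard library are available. Lean on these libraries where they do the work, as an engineer would, in place of code of your own. Each camera call takes 0.05 s, during which the arm holds its last target.

## Task

Fit the foot of the new grab rail: thread the plain flat spacer ring down the steel post until it lies flat on the sprung brass seat and let go of it, then thread the flanged collar down on top of it, wide flange downwards. Press the collar squarely down against the spring with a steady force of about 12 newtons, which is about half the seat's travel and well short of bottoming it, and finish while still holding it pressed like that, so that the fitter can tighten its set screws. Leave the soap bottle, the tumbler and the wrench where they are.

Things in the scene. Friction and masses are not known exactly. Their poses are not given: they have to be found in the camera images.
- foot: Grab-rail foot screwed to the counter (cannot move): round grey base plate 90 mm across and 10 mm thick, on it a dark round spring housing 70 mm across up to 34 mm above the counter, and in the middle a fixed upright steel post of 26 mm diameter, its top at 101 mm above the counter, tapered over the last 7 mm to 17 mm diameter. Origin: centre of the underside, on the counter; z is up along the post.
- post_top (a point): Centre of the post's top end, 101 mm above the counter.
- seat_top (a point): Centre of the top face of the sprung brass seat, a disc of 50 mm diameter round the post that rises out of the housing. It is 56 mm above the counter when not pressed (45 mm below the post's top) and moves down with the seat.
- seat (a joint): How far the sprung seat is pressed down, in m: 0 unpressed, bottoms at 0.020. The spring is preloaded with 3 N and adds 1 N per mm, so a total downward load (push plus weights of collar and ring) of 3 N begins to move it; at 0.010 the collar presses on the spacer ring with about 12 N (the accepted force of collar on ring, 9 to 17 N, is about 0.007 to 0.015).
- spacer: Loose flat spacer ring of hard black plastic: 56 mm outer diameter, 31 mm bore, 12 mm thick, about 40 g. Lies flat on the counter. Origin: centre of its underside; z is its axis, up. It is wider than the seat by 3 mm all round.
- collar: Loose aluminium collar: flange 60 mm in diameter and 12 mm thick at the bottom with small dark set screws in its rim, above it a neck of 44 mm diameter up to 34 mm total height; bore 31 mm throughout; 0.14 to 0.26 kg. Stands on its flange on the counter. Origin: centre of the flange's underside; z is its axis, up towards the neck. When seated on the spacer ring its origin is 12 mm above the seat's top.
- soap: Bystander: white pump soap bottle, 66 mm in diameter, 172 mm tall with its pump. Origin: centre of its underside.
- tumbler: Bystander: ceramic tumbler, 72 mm across the rim, 95 mm tall. Origin: centre of its underside.
- wrench: Bystander: the fitter's steel wrench, 170 mm long, lying flat. Origin: at its underside, z up.

How it is judged (in metres and radians):
On the way, in this order (a step that is already met when the one before it is completed fails the run):
1. the spacer ring alone is on the post, flat on the seat, and let go (z of spacer in the frame of seat_top between -0.002 and 0.002 m and horizontal distance between spacer and seat_top below 0.004 m and angle between spacer's own z axis and vertical below 0.07 rad and contact force between the fingers and spacer below 0.2 N and horizontal distance between collar and seat_top above 0.05 m), for 0.2 s.
2. the collar is on the post over the ring and pressed down within the force band (z of spacer in the frame of seat_top between -0.002 and 0.002 m and horizontal distance between each of spacer, collar and seat_top below 0.004 m and angle between each of spacer, collar's own z axis and vertical below 0.07 rad and z of collar in the frame of spacer between 0.01 and 0.014 m and contact force between collar and spacer between 9 and 17 N and value of joint seat between 0.005 and 0.017 m and contact force between the fingers and collar above 4 N and contact force between the fingers and spacer below 0.5 N), for 0.3 s.
At the end, for the whole second after the job is handed in: Ring flat on the seat and collar flat on the ring (each within 2 mm), on the post within 4 mm, upright within 4 degrees, flange down; the fingers press the collar, not the ring; collar bears on ring with 9 to 17 N, seat 5 to 17 mm down, steady through the last second, still held (all of step 2 and linear speed of collar below 0.02 m/s); the arm keeps its last pose, push and grip.
It fails at once if the spring is bottomed (value of joint seat above 0.0192 m).
It fails at once if the soap is disturbed (distance of soap from where it was at the start of the episode above 0.03 m).
It fails at once if the tumbler is disturbed (distance of tumbler from where it was at the start of the episode above 0.03 m).
It fails at once if the wrench is disturbed (distance of wrench from where it was at the start of the episode above 0.03 m).
It also fails if it takes over 54 s, if anything falls off the work surface, if the arm or the gripper's body presses on something with over 40 N, if the wrist force passes 120 N, or if a joint passes its speed limit or range.

## Working session

There is one attempt and no reset: what is moved stays moved. The work goes in short steps, Python scripts to look and compute and a tool call to move; the robot and the scene stay as the last step left them, time stands still between calls to the robot, and variables do not carry over. Pictures are saved under pics/ and viewed, and the job is handed in when it is done.

Besides the shell and the picture viewer there is one more tool, called after "Call:" as name(argument=value, ...) on one line, values as JSON. drive_tool: Moves the arm, as the interface text tells. Its arguments: {"type":"object","properties":{"commands":{"type":"array"}},"required":["commands"]}

```bash
mkdir -p pics; ls
python3 - <<'E'
from cell import *
import cv2
o=get_obs(); print(o); print(nose_length if not callable(nose_length) else nose_length())
for n in ["side","top","wrist"]:
    print(n,camera_params(n))
for n in ["side","top","wrist"]:
    cv2.imwrite(f"pics/{n}0.png",read_camera(n))
E
```

```text
pics
{'time': 0.0, 'q': array([-76.13045691,  34.38592552,  -0.14888298,  91.68043687,
         0.1071583 ,  54.02372364,  -4.5717347 ]), 'qd': array([-0.02492697,  0.00792533, -0.03038583, -0.05494307, -0.04950652,
       -0.10291139,  0.11669715]), 'joint_efforts': array([-4.88656333e-04, -7.65063357e+01,  1.49804525e+00, -2.52357531e+01,
       -5.22038480e-02,  1.65059214e-02,  1.43053903e-04]), 'position': array([0.22706924, 0.68804101, 0.23674449]), 'ee_rot': array([-1.79910537e+02,  9.69794729e-03,  1.61744680e+02]), 'contact_force': array([-0.05373848,  0.09339421,  0.72473292]), 'wrist_torque': array([-0.05919055,  0.02466527,  0.05506136]), 'finger_gap': 0.0924109453858425}
0.019
side {'camera_matrix': array([[422.09860653,   0.        , 254.96363017],
       [  0.        , 422.09860653, 196.36905376],
       [  0.        ,   0.        ,   1.        ]]), 'eye': array([0.47570498, 0.84220036, 0.81047269]), 'rotation': array([  49.72397397,   -1.02081824, -168.10385576])}
top {'camera_matrix': array([[406.48150281,   0.        , 259.97068589],
       [  0.        , 406.48150281, 189.51906888],
       [  0.        ,   0.        ,   1.        ]]), 'eye': array([0.542808  , 0.00301672, 1.10398636]), 'rotation': array([  5.09302158,  -1.04125625, -89.59399607])}
wrist {'camera_matrix': array([[280.92724882,   0.        , 253.36658445],
       [  0.        , 280.92724882, 191.71350067],
       [  0.        ,   0.        ,   1.        ]]), 'T_tool_cam': array([[-1.07205863e-04,  9.64514631e-01,  2.64029382e-01,
         7.16208512e-02],
       [ 9.99999990e-01,  1.29127996e-04, -6.56744326e-05,
        -9.98866912e-04],
       [-9.74375362e-05,  2.64029372e-01, -9.64514635e-01,
        -1.47358536e-01],
       [ 0.00000000e+00,  0.00000000e+00,  0.00000000e+00,
         1.00000000e+00]])}
```

View pics/side0.png

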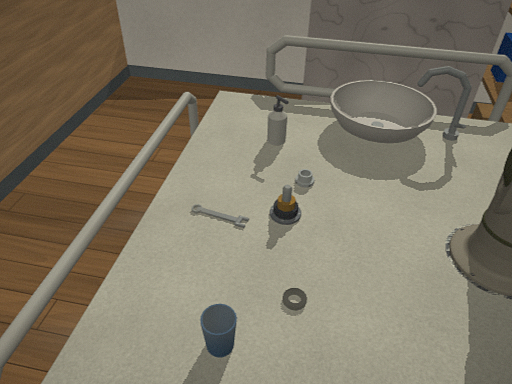

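View pics/top0.png

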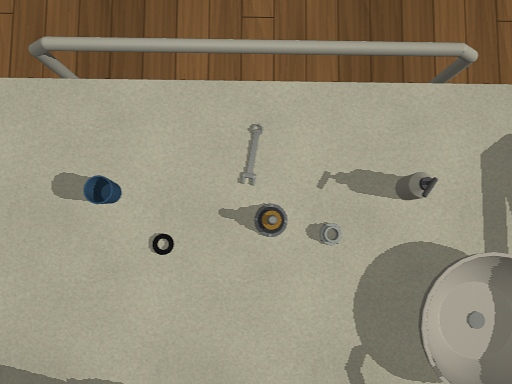

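View pics/wrist0.png

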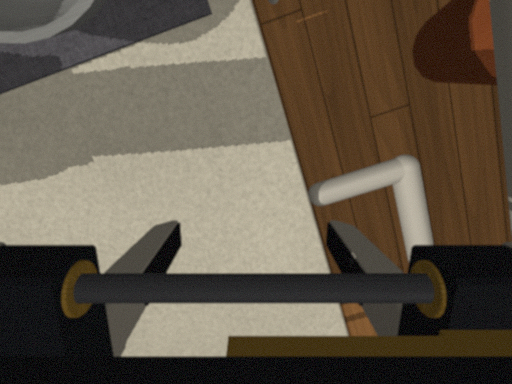

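```bash
cat > h.py <<'E'
import numpy as np, cv2
from scipy.spatial.transform import Rotation as Ro
from cell import *
def cam(name,obs=None):
    p=camera_params(name); K=p["camera_matrix"]
    if name=="wrist":
        T=p["T_tool_cam"]; R=Ro.from_euler("xyz",obs["ee_rot"],degrees=True).as_matrix()
        return K,obs["position"]+R@T[:3,3],R@T[:3,:3]
    return K,np.array(p["eye"]),Ro.from_euler("xyz",p["rotation"],degrees=True).as_matrix()
def ray(c,uv):
    K,e,R=c; d=np.array([(uv[0]-K[0,2])/K[0,0],-(uv[1]-K[1,2])/K[1,1],-1.]); return e,R@d
def onz(c,uv,z):
    e,d=ray(c,uv); return e+d*(z-e[2])/d[2]
def proj(c,P):
    K,e,R=c; q=R.T@(np.asarray(P)-e); return np.array([K[0,0]*q[0]/-q[2]+K[0,2],K[1,1]*-q[1]/-q[2]+K[1,2]])
E
python3 - <<'E'
from h import *
t=cv2.imread("pics/top0.png"); s=cv2.imread("pics/side0.png")
ct,cs=cam("top"),cam("side")
for n,c,uv,z in [("spacer",ct,(163,244),.006),("spacer",cs,(294.5,299),.006),("posttop",ct,(272,220),.101),("posttop",cs,(287.5,187),.101),
  ("collar",ct,(330.5,234),.02),("collar",cs,(305,178),.017),("soap",ct,(418,186),.1),("tumbler",ct,(97,190),.095),("tumbler",cs,(219,318),.095),("w1",ct,(256,129),.005),("w2",ct,(247,180),.005)]:
    print(n,onz(c,uv,z).round(4))
a=cv2.resize(t[170:270,120:370],None,fx=3,fy=3,interpolation=cv2.INTER_NEAREST)
b=cv2.resize(s[160:320,240:340],None,fx=3.5,fy=3.5,interpolation=cv2.INTER_NEAREST)
cv2.imwrite("pics/a.png",a);cv2.imwrite("pics/b.png",b)
E
```

```text
spacer [0.4926 0.2416 0.006 ]
spacer [0.4939 0.2461 0.006 ]
posttop [ 0.5572 -0.0447  0.101 ]
posttop [ 0.5591 -0.0375  0.101 ]
collar [ 0.5224 -0.2045  0.02  ]
collar [ 0.523  -0.1976  0.017 ]
soap [ 0.6447 -0.4096  0.1   ]
tumbler [0.6282 0.3886 0.095 ]
tumbler [0.63   0.3888 0.095 ]
w1 [ 0.8079 -0.0042  0.005 ]
w2 [0.6666 0.0192 0.005 ]
```

View pics/a.png

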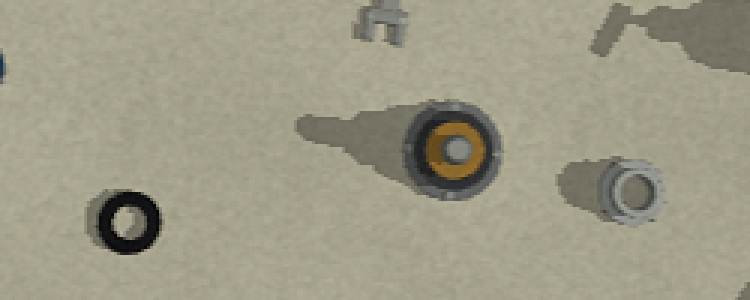

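View pics/b.png

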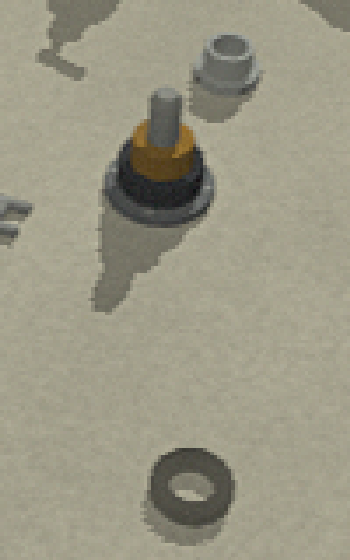

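```bash
cat >> h.py <<'E'
def go(target,yaw=None,o=None):
    o=o or get_obs(); R=Ro.from_euler("xyz",o["ee_rot"],degrees=True).as_matrix()
    d=R.T@(np.array(target)-o["position"])
    print("units",(d/.05).round(3),"pos",o["position"].round(4),"rot",o["ee_rot"].round(2),"t",round(o["time"],2), "F",o["contact_force"].round(2),"gap",round(o["finger_gap"],4),"q",o["q"].round(0))
E
python3 -c "
from h import *
go([.493,.243,.14])"
```

```text
units [-7.839 -6.786  1.948] pos [0.2271 0.6881 0.237 ] rot [-1.7993e+02  1.0000e-02  1.6174e+02] t 0.15 F [-0.69 -1.5   0.31] gap 0.0926 q [-76.  34.  -0.  92.   0.  54.  -5.]
```

Call:
drive_tool(commands=[[0, -0.3, -0.25, 0.08, 0], [0, -0.85, -0.75, 0.2, 0], [0, -1.5, -1.3, 0.38, 0], [0, -2.15, -1.85, 0.55, 0], [0, -2.8, -2.4, 0.7, 0], [0, -3.45, -3.0, 0.86, 0], [0, -4.1, -3.55, 1.02, 0], [0, -4.75, -4.1, 1.18, 0], [0, -5.4, -4.68, 1.34, 0], [0, -6.05, -5.24, 1.5, 0], [0, -6.65, -5.75, 1.65, 0], [0, -7.15, -6.2, 1.78, 0], [0, -7.5, -6.5, 1.87, 0], [0, -7.75, -6.7, 1.93, 0], [0, -7.84, -6.79, 1.95, 0], [0, -7.84, -6.79, 1.95, 0], [0, -7.84, -6.79, 1.95, 0]])

```text
time: 1.85
position: [0.4927, 0.2441, 0.1402]
ee_rot: [180.0, -0.0, 161.8]
contact_force: [-0.3, 0.6, 0.2]
finger_gap: 0.093
```

Run:
```python
from h import *
o=get_obs(); im=read_camera("wrist"); cv2.imwrite("pics/w1.png",im)
go([.493,.243,.14],o=o)
c=cam("wrist",o)
print(proj(c,[.493,.243,.012]),proj(c,[.493,.243,0]))
```

```text
units [-0.013 -0.019  0.005] pos [0.4927 0.2441 0.1402] rot [ 1.7998e+02 -1.0000e-02  1.6179e+02] t 1.85 F [-0.29  0.6   0.21] gap 0.093 q [-31.  30.  -2. 120.   2.  30.  37.]
[253.33264323 188.73408097] [253.32793399 185.85082415]
```

View pics/w1.png

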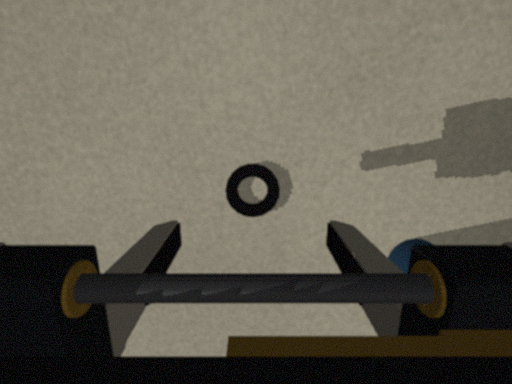

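Run:
```python
from h import *
o=get_obs(); im=cv2.imread("pics/w1.png"); c=cam("wrist",o)
g=im.max(2); m=(g<55).astype(np.uint8); m[230:]=0; m[:, :200]=0; m[:,320:]=0
cs,_=cv2.findContours(m,cv2.RETR_CCOMP,cv2.CHAIN_APPROX_NONE)
for k in cs:
    if len(k)>20:
        e=cv2.fitEllipse(k); print(e); print(onz(c,e[0],.012),onz(c,e[0],.006))
go([.493,.243,.022],o=o)
```

```text
((252.4027557373047, 189.81546020507812), (51.14414596557617, 52.04738235473633), 84.5033187866211)
[0.49369187 0.24199579 0.012     ] [0.49520428 0.24148031 0.006     ]
((252.46165466308594, 189.57028198242188), (28.67460823059082, 31.258106231689453), 85.65497589111328)
[0.49346593 0.24213319 0.012     ] [0.49497342 0.24162071 0.006     ]
units [-0.017 -0.024  2.365] pos [0.4926 0.2444 0.1403] rot [ 1.7997e+02 -1.0000e-02  1.6182e+02] t 1.9 F [ 0.26 -0.02  0.35] gap 0.0929 q [-31.  30.  -2. 120.   2.  30.  37.]
```

```bash
python3 -c "
from h import *
go([.4937,.242,.0215])"
```

```text
units [-0.037 -0.039  2.375] pos [0.4926 0.2444 0.1403] rot [ 1.7997e+02 -1.0000e-02  1.6182e+02] t 1.9 F [ 0.26 -0.02  0.35] gap 0.0929 q [-31.  30.  -2. 120.   2.  30.  37.]
```

Call:
drive_tool(commands=[[0, -0.04, -0.04, 0.2, 0], [0, -0.04, -0.04, 0.6, 0], [0, -0.04, -0.04, 1.1, 0], [0, -0.04, -0.04, 1.6, 0], [0, -0.04, -0.04, 2.0, 0], [0, -0.04, -0.04, 2.25, 0], [0, -0.04, -0.04, 2.37, 0], [0, -0.04, -0.04, 2.37, 0], [0, -0.04, -0.04, 2.37, 0]])

```text
time: 2.8
position: [0.4946, 0.2409, 0.0221]
ee_rot: [180.0, 0.0, 161.7]
contact_force: [1.2, 0.8, 0.4]
finger_gap: 0.0929
```

Run:
```python
from h import *
o=get_obs(); im=read_camera("wrist"); cv2.imwrite("pics/w2.png",im)
go([.4937,.242,.0215],o=o)
```

```text
units [0.024 0.015 0.012] pos [0.4946 0.2409 0.0221] rot [1.7997e+02 3.0000e-02 1.6174e+02] t 2.8 F [1.15 0.76 0.37] gap 0.0929 q [-31.  41.  -1. 123.   4.  16.  36.]
```

View pics/w2.png

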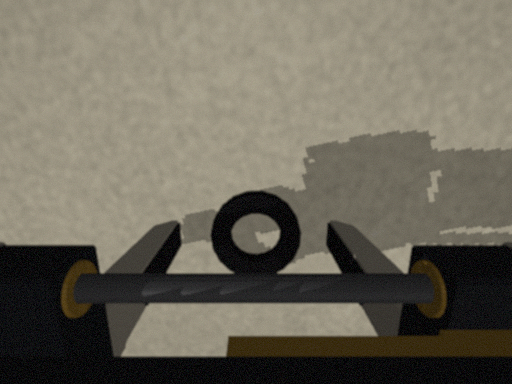

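Run:
```python
from h import *
o=get_obs(); im=cv2.imread("pics/w2.png"); c=cam("wrist",o)
g=im.max(2); m=(g<60).astype(np.uint8); m[272:]=0; m[:, :205]=0; m[:,305:]=0
cs,_=cv2.findContours(m,cv2.RETR_CCOMP,cv2.CHAIN_APPROX_NONE)
for k in cs:
    if len(k)>20:
        print(len(k),cv2.boundingRect(k)); e=cv2.fitEllipse(k); print(e, onz(c,e[0],.012))
R=c[2]; print("tcp at ring top ->",proj(c,o["position"]*[1,1,0]+[0,0,.012]))
for i in range(5): print(get_obs()["position"].round(4))
```

```text
246 (211, 191, 90, 81)
((255.53236389160156, 232.7993927001953), (82.07231140136719, 89.02144622802734), 89.32540893554688) [0.49235558 0.24205706 0.012     ]
129 (230, 212, 52, 43)
((255.5106658935547, 233.26284790039062), (41.197853088378906, 49.71436309814453), 89.94664764404297) [0.4926401  0.24194992 0.012     ]
tcp at ring top -> [254.97827037 236.76157413]
[0.4947 0.2409 0.0224]
[0.4947 0.2409 0.0224]
[0.4947 0.2409 0.0224]
[0.4947 0.2409 0.0224]
[0.4947 0.2409 0.0224]
```

Call:
drive_tool(commands=[[0, 0.03, 0, 0.01, 0], [0.3, 0.03, 0, 0.01, 0], [0.6, 0.03, 0, 0.01, 0], [1, 0.03, 0, 0.01, 0], [1, 0.03, 0, 0.01, 0], [1, 0.03, 0, 0.01, 0], [1, 0.03, 0, 0.01, 0], [1, 0.03, 0, 0.01, 0]])

```text
time: 3.65
position: [0.493, 0.2412, 0.0211]
ee_rot: [180.0, 0.0, 161.7]
contact_force: [0.2, -0.5, 1.6]
finger_gap: 0.0553
```

Run:
```python
from h import *
o=get_obs()
go([.558,-.043,.165],o=o)
```

```text
units [-3.016 -4.989 -2.877] pos [0.493  0.2412 0.0211] rot [180.     0.   161.74] t 3.65 F [ 0.23 -0.52  1.63] gap 0.0553 q [-31.  41.  -1. 123.   3.  15.  36.]
```

Call:
drive_tool(commands=[[1, 0, 0, -0.2, 0], [1, 0, 0, -0.7, 0], [1, 0, 0, -1.4, 0], [1, -0.1, -0.1, -2.1, 0], [1, -0.3, -0.5, -2.6, 0], [1, -0.7, -1.1, -2.8, 0], [1, -1.1, -1.8, -2.8, 0], [1, -1.55, -2.5, -2.8, 0], [1, -2.0, -3.25, -2.8, 0], [1, -2.4, -3.9, -2.8, 0], [1, -2.7, -4.45, -2.8, 0], [1, -2.9, -4.8, -2.8, 0], [1, -2.98, -4.95, -2.8, 0], [1, -3.0, -5.0, -2.8, 0], [1, -3.0, -5.0, -2.8, 0], [1, -3.0, -5.0, -2.8, 0]])

```text
time: 5.25
position: [0.5569, -0.0418, 0.1612]
ee_rot: [180.0, -0.0, 161.8]
contact_force: [-0.1, 0.0, -1.2]
finger_gap: 0.0551
```

Run:
```python
from h import *
o=get_obs()
for n in ["wrist","side","top"]:
    im=read_camera(n); cv2.imwrite(f"pics/{n}3.png",im)
    if n!="wrist":
        c=cam(n); u,v=proj(c,o["position"]).astype(int); v=max(v,60)
        cv2.imwrite(f"pics/{n}3z.png",cv2.resize(im[v-50:v+50,u-60:u+60],None,fx=5,fy=5,interpolation=cv2.INTER_NEAREST)); print(n,u-60,v-50)
go([.558,-.043,.165],o=o)
```

```text
side 230 118
top 211 169
units [-0.029 -0.016 -0.075] pos [ 0.5569 -0.0418  0.1612] rot [ 1.7997e+02 -1.0000e-02  1.6184e+02] t 5.25 F [-0.1   0.03 -1.2 ] gap 0.0551 q [  2.  29.  -5. 118.   4.  34.  66.]
```

View pics/wrist3.png

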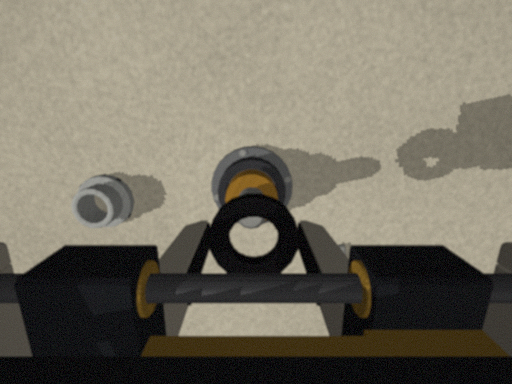

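View pics/side3z.png

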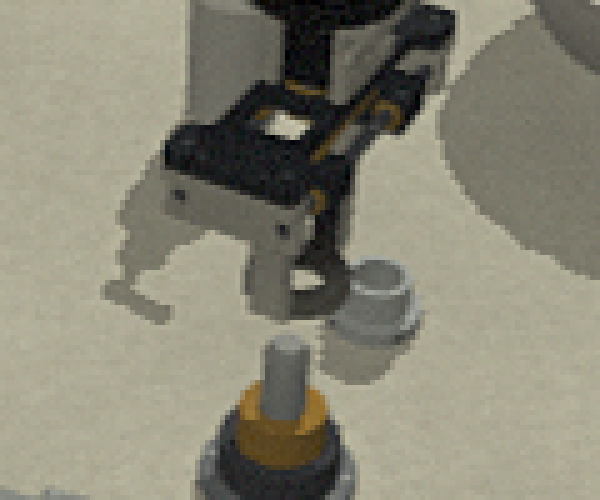

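Call:
drive_tool(commands=[[1, -0.3, 0, 0, 0], [1, -0.8, 0, 0, 0], [1, -1.1, 0, 0, 0], [1, -1.2, 0, 0, 0], [1, -1.2, 0, 0, 0], [1, -1.2, 0, 0, 0]])

```text
time: 6.0
position: [0.6131, -0.0615, 0.1609]
ee_rot: [-180.0, -0.1, 161.8]
contact_force: [-0.7, 0.7, -0.4]
finger_gap: 0.0556
```

Run:
```python
from h import *
o=get_obs(); im=read_camera("wrist"); cv2.imwrite("pics/w4.png",im)
go([.558,-.043,.165],o=o)
cv2.imwrite("pics/w4z.png",cv2.resize(im[80:280,150:350],None,fx=3,fy=3,interpolation=cv2.INTER_NEAREST))
np.save("o4.npy",o,allow_pickle=True)
```

```text
units [ 1.162  0.007 -0.08 ] pos [ 0.6131 -0.0615  0.1609] rot [-1.7999e+02 -6.0000e-02  1.6177e+02] t 6.0 F [-0.69  0.69 -0.41] gap 0.0556 q [  4.  32.  -5. 110.   4.  38.  68.]
```

View pics/w4z.png

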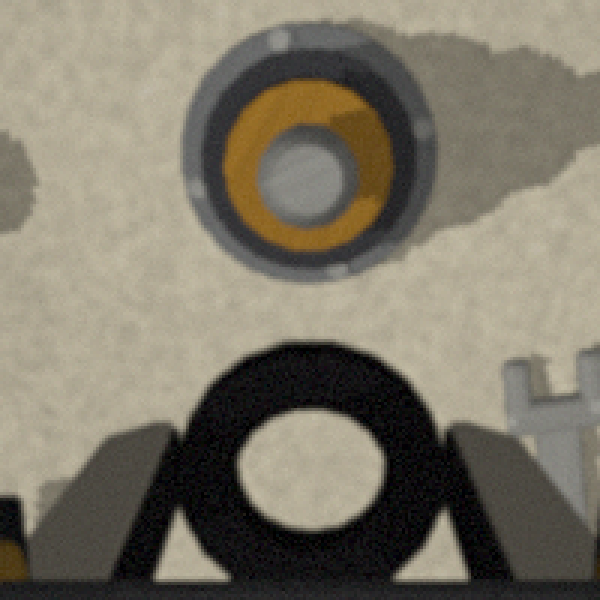

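Run:
```python
from h import *
o=np.load("o4.npy",allow_pickle=True).item(); im=cv2.imread("pics/w4.png"); c=cam("wrist",o)
hsv=cv2.cvtColor(im,cv2.COLOR_BGR2HSV)
def fit(m,zs,lab,roi):
    mm=np.zeros_like(m); x0,y0,x1,y1=roi; mm[y0:y1,x0:x1]=m[y0:y1,x0:x1]
    cs,_=cv2.findContours(mm,cv2.RETR_CCOMP,cv2.CHAIN_APPROX_NONE)
    for k in sorted(cs,key=len)[::-1][:2]:
        if len(k)<20: continue
        e=cv2.fitEllipse(k); print(lab,len(k),np.round(e[0],2),np.round(e[1],1),[onz(c,e[0],z).round(4) for z in zs])
fit(((hsv[...,1]>140)&(hsv[...,0]<30)&(hsv[...,2]>50)).astype(np.uint8),[.056],"seat",(200,80,310,175))
g=im.max(2)
# post top
roi=(233,118,272,158)
fit((((g>105)&(hsv[...,1]<60))).astype(np.uint8),[.101],"post",roi)
zt=o["position"][2]-.0211+.012
fit((g<45).astype(np.uint8),[zt,zt-.012],"ring",(212,190,298,272))
print("TCP",o["position"])
```

```text
seat 160 [252.44 134.38] [55.2 56.6] [array([ 0.5602, -0.046 ,  0.056 ])]
seat 102 [252.15 138.36] [35.9 36.7] [array([ 0.5634, -0.0473,  0.056 ])]
post 77 [249.61 139.77] [24.4 28. ] [array([ 0.5605, -0.0481,  0.101 ])]
ring 246 [253.71 235.04] [79.5 87.9] [array([ 0.6112, -0.0617,  0.1518]), array([ 0.6163, -0.0634,  0.1398])]
ring 132 [253.27 236.13] [43.  51.2] [array([ 0.6118, -0.0622,  0.1518]), array([ 0.6169, -0.0639,  0.1398])]
TCP [ 0.61306077 -0.06151836  0.16093436]
```

Call:
drive_tool(commands=[[1, 0.2, -0.01, 0, 0], [1, 0.6, -0.03, 0, 0], [1, 0.95, -0.03, 0.1, 0], [1, 1.07, -0.03, 0.3, 0], [1, 1.07, -0.03, 0.5, 0], [1, 1.07, -0.03, 0.62, 0], [1, 1.07, -0.03, 0.65, 0], [1, 1.07, -0.03, 0.65, 0]])

```text
time: 6.85
position: [0.5631, -0.0469, 0.1281]
ee_rot: [-180.0, -0.0, 161.7]
contact_force: [0.4, 0.2, -0.3]
finger_gap: 0.0556
```

Run:
```python
from h import *
o=get_obs(); im=read_camera("wrist"); cv2.imwrite("pics/w5.png",im)
go([.558,-.043,.165],o=o)
cv2.imwrite("pics/w5z.png",cv2.resize(im[130:290,170:340],None,fx=3.5,fy=3.5,interpolation=cv2.INTER_NEAREST))
s=read_camera("side"); u,v=proj(cam("side"),o["position"]).astype(int)
cv2.imwrite("pics/s5z.png",cv2.resize(s[v-40:v+50,u-50:u+50],None,fx=6,fy=6,interpolation=cv2.INTER_NEAREST))
```

```text
units [ 0.121  0.041 -0.739] pos [ 0.5631 -0.0469  0.1281] rot [-1.7999e+02 -3.0000e-02  1.6172e+02] t 6.85 F [ 0.43  0.21 -0.31] gap 0.0556 q [  2.  32.  -4. 118.   5.  30.  66.]
```

View pics/w5z.png

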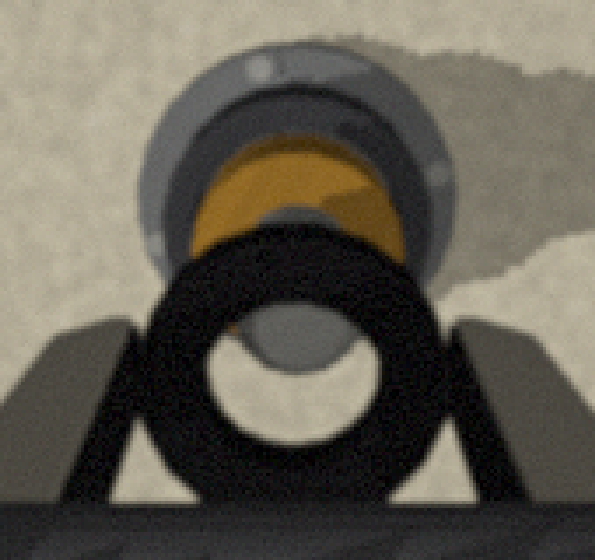

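View pics/s5z.png

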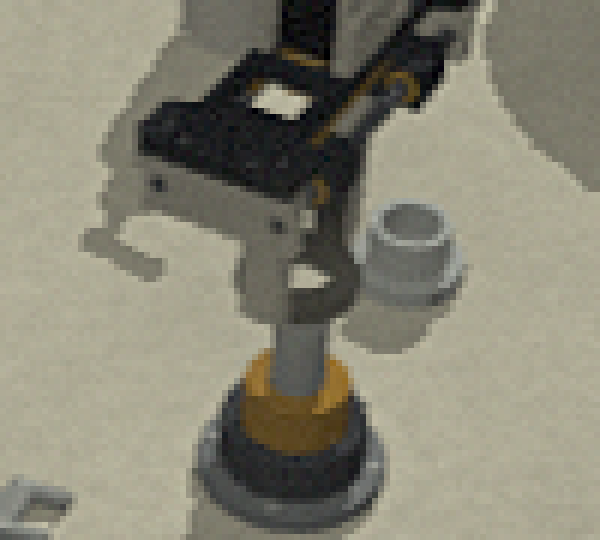

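Run:
```python
from h import *
o=get_obs(); im=cv2.imread("pics/w5.png"); c=cam("wrist",o); o["position"]; 
R=Ro.from_euler("xyz",o["ee_rot"],degrees=True).as_matrix()
P=onz(c,(254.9,236.6),.101)+R[:,0]*.0085
print("post tool frame mm",(R.T@(P-o["position"])*1000).round(1))
g=im.max(2); m=(g<45).astype(np.uint8)[:272]; m[:,:205]=0;m[:,305:]=0
zt=o["position"][2]-.0211+.012
P=onz(c,(170+295/3.5,130+222/3.5),zt)-R[:,0]*.028
print("ring from outer upper edge",(R.T@(P-o["position"])*1000).round(1))
P=onz(c,(170+295/3.5,130+300/3.5),zt)-R[:,0]*.0155
print("ring from bore upper edge",(R.T@(P-o["position"])*1000).round(1))
P=onz(c,(170+295/3.5,130+445/3.5),zt-.012)+R[:,0]*.0155
print("ring from bore lower edge",(R.T@(P-o["position"])*1000).round(1))
go([.56,-.046,.08],o=o)
```

```text
post tool frame mm [ 0.8  0.  27.6]
ring from outer upper edge [-0.2 -0.5  9.1]
ring from bore upper edge [-1.4 -0.4  9.1]
ring from bore lower edge [-4.  -0.4 21.1]
units [ 0.066 -0.003  0.972] pos [ 0.5632 -0.0469  0.1286] rot [1.8000e+02 1.0000e-02 1.6172e+02] t 6.95 F [ 0.12  0.59 -1.04] gap 0.0556 q [  2.  32.  -4. 118.   5.  30.  66.]
```

Call:
drive_tool(commands=[[1, 0.04, 0, 0.05, 0], [1, 0.04, 0, 0.15, 0], [1, 0.04, 0, 0.25, 0], [1, 0.04, 0, 0.3, 0], [1, 0.04, 0, 0.3, 0]])

```text
time: 7.45
position: [0.5606, -0.0461, 0.1131]
ee_rot: [-180.0, -0.0, 161.7]
contact_force: [-1.7, 0.4, 0.1]
finger_gap: 0.0554
```

Run:
```python
from h import *
o=get_obs(); im=read_camera("wrist"); cv2.imwrite("pics/w6.png",im)
go([.56,-.046,.08],o=o)
cv2.imwrite("pics/w6z.png",cv2.resize(im[130:290,170:340],None,fx=3.5,fy=3.5,interpolation=cv2.INTER_NEAREST))
```

```text
units [ 0.011 -0.002  0.662] pos [ 0.5606 -0.0461  0.1131] rot [-1.7999e+02 -4.0000e-02  1.6174e+02] t 7.45 F [-1.66  0.44  0.07] gap 0.0554 q [  2.  33.  -4. 119.   5.  28.  66.]
```

View pics/w6z.png

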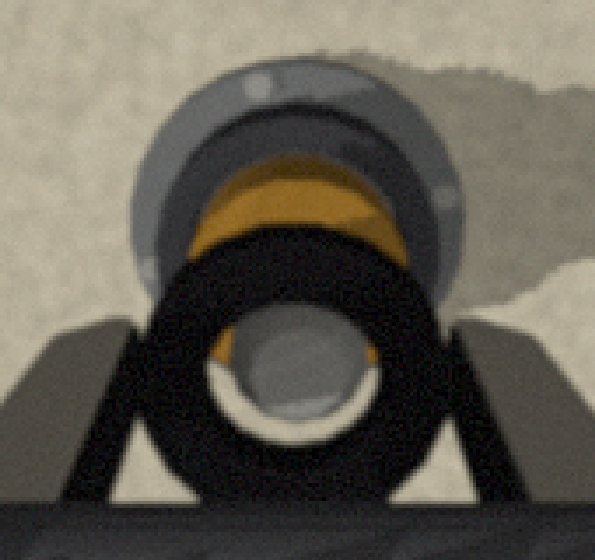

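Call:
drive_tool(commands=[[1, 0.02, 0.02, 0.0, 0], [1, 0.02, 0.02, 0.1, 0], [1, 0.02, 0.02, 0.2, 0], [1, 0.02, 0.02, 0.3, 0], [1, 0.02, 0.02, 0.3, 0]])

```text
time: 8.0
position: [0.5598, -0.0448, 0.0978]
ee_rot: [-180.0, -0.1, 161.7]
contact_force: [-0.4, -0.4, -0.0]
finger_gap: 0.0555
```

Call:
drive_tool(commands=[[1, 0, 0, 0.1, 0], [1, 0, 0, 0.2, 0], [1, 0, 0, 0.3, 0], [1, 0, 0, 0.34, 0], [1, 0, 0, 0.34, 0]])

```text
time: 8.5
position: [0.56, -0.0448, 0.0812]
ee_rot: [-180.0, -0.0, 161.7]
contact_force: [-0.2, 0.6, -0.4]
finger_gap: 0.0553
```

Run:
```python
from h import *
o=get_obs(); im=read_camera("wrist"); cv2.imwrite("pics/w7.png",im)
go([.56,-.046,.078],o=o)
cv2.imwrite("pics/w7z.png",cv2.resize(im[130:290,170:340],None,fx=3.5,fy=3.5,interpolation=cv2.INTER_NEAREST))
s=read_camera("side"); u,v=proj(cam("side"),o["position"]).astype(int)
cv2.imwrite("pics/s7z.png",cv2.resize(s[v-40:v+50,u-50:u+50],None,fx=6,fy=6,interpolation=cv2.INTER_NEAREST))
```

```text
units [-0.007 -0.023  0.064] pos [ 0.56   -0.0448  0.0812] rot [-1.7999e+02 -3.0000e-02  1.6173e+02] t 8.5 F [-0.24  0.64 -0.37] gap 0.0553 q [  1.  36.  -4. 120.   5.  24.  65.]
```

View pics/w7z.png

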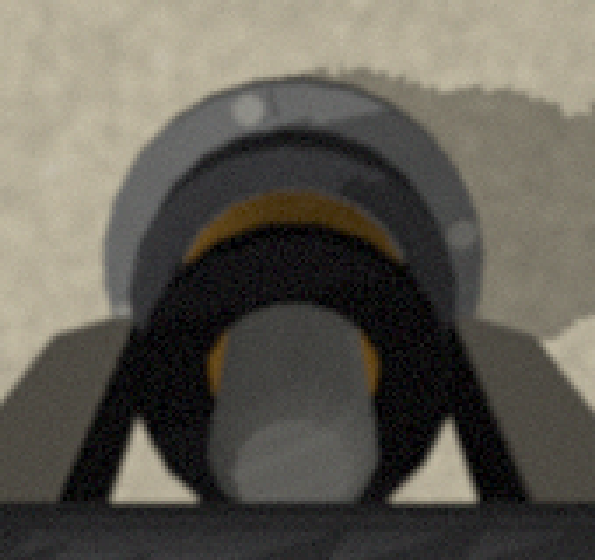

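View pics/s7z.png

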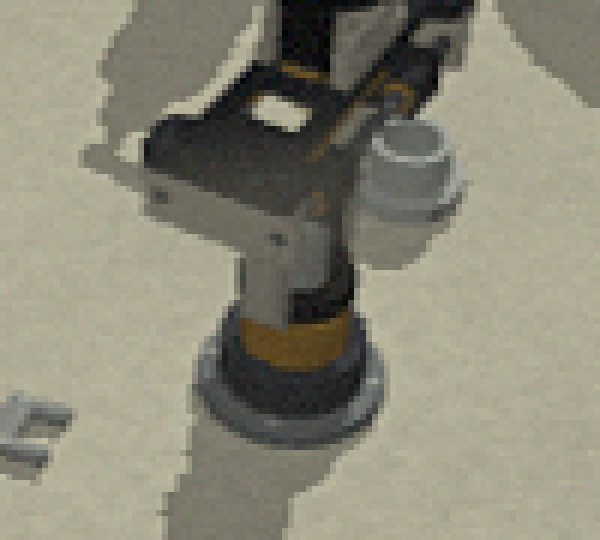

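Call:
drive_tool(commands=[[1, 0, 0, 0.03, 0], [1, 0, 0, 0.06, 0], [1, 0, 0, 0.06, 0], [1, 0, 0, 0.06, 0]])

```text
time: 9.0
position: [0.5602, -0.0449, 0.0787]
ee_rot: [-180.0, -0.0, 161.7]
contact_force: [-0.5, 1.1, -0.4]
finger_gap: 0.0556
```

Call:
drive_tool(commands=[[1, 0, 0, 0.02, 0], [1, 0, 0, 0.02, 0], [1, 0, 0, 0.02, 0]])

```text
time: 9.3
position: [0.5602, -0.0448, 0.0776]
ee_rot: [-180.0, -0.0, 161.7]
contact_force: [-0.1, -0.2, -0.5]
finger_gap: 0.0552
```

Call:
drive_tool(commands=[[1, 0, 0, 0.02, 0], [1, 0, 0, 0.02, 0], [1, 0, 0, 0.02, 0]])

```text
time: 9.6
position: [0.5602, -0.0448, 0.0767]
ee_rot: [-180.0, 0.0, 161.7]
contact_force: [-0.4, -0.2, 2.5]
finger_gap: 0.0556
```

Call:
drive_tool(commands=[[0.3, 0, 0, 0.02, 0], [0.2, 0, 0, 0.02, 0], [0, 0, 0, 0.02, 0], [0, 0, 0, 0.02, 0], [0, 0, 0, 0.02, 0], [0, 0, 0, 0.02, 0], [0, 0, 0, 0.02, 0]])

```text
time: 10.3
position: [0.5602, -0.0448, 0.0756]
ee_rot: [-180.0, 0.0, 161.7]
contact_force: [0.2, -0.2, 0.4]
finger_gap: 0.0927
```

Run:
```python
from h import *
o=get_obs(); im=read_camera("wrist"); cv2.imwrite("pics/w8.png",im)
go([.522,-.204,.17],o=o)
cv2.imwrite("pics/w8z.png",cv2.resize(im[130:290,150:350],None,fx=3.5,fy=3.5,interpolation=cv2.INTER_NEAREST))
s=read_camera("side"); u,v=proj(cam("side"),o["position"]).astype(int)
cv2.imwrite("pics/s8z.png",cv2.resize(s[v-40:v+50,u-50:u+50],None,fx=6,fy=6,interpolation=cv2.INTER_NEAREST))
```

```text
units [-0.272 -3.263 -1.887] pos [ 0.5602 -0.0448  0.0756] rot [-180.      0.    161.74] t 10.3 F [ 0.21 -0.16  0.37] gap 0.0927 q [  1.  37.  -4. 120.   5.  23.  65.]
```

View pics/w8z.png

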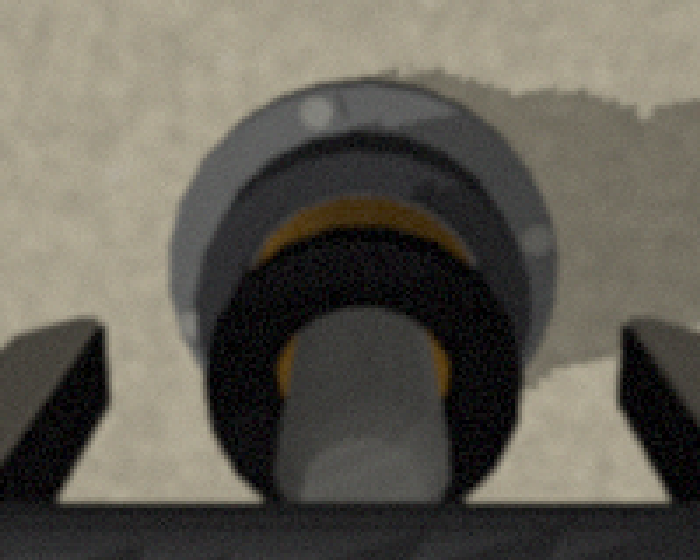

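View pics/s8z.png

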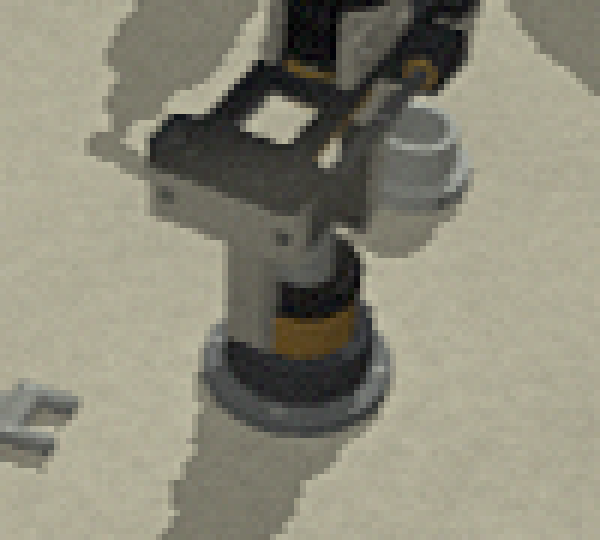

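Call:
drive_tool(commands=[[0, 0, 0, -0.2, 0], [0, 0, 0, -0.7, 0], [0, 0, 0, -1.3, 0], [0, 0, -0.2, -1.7, 0], [0, -0.05, -0.6, -1.85, 0], [0, -0.1, -1.2, -1.9, 0], [0, -0.15, -1.8, -1.9, 0], [0, -0.2, -2.4, -1.9, 0], [0, -0.25, -2.9, -1.9, 0], [0, -0.27, -3.2, -1.9, 0], [0, -0.27, -3.26, -1.9, 0], [0, -0.27, -3.26, -1.9, 0], [0, -0.27, -3.26, -1.9, 0]])

```text
time: 11.7
position: [0.5224, -0.2024, 0.1707]
ee_rot: [180.0, 0.0, 161.8]
contact_force: [0.4, -0.1, -0.1]
finger_gap: 0.0933
```

Run:
```python
from h import *
o=get_obs(); im=read_camera("wrist"); cv2.imwrite("pics/w9.png",im)
go([.522,-.204,.17],o=o)
np.save("o9.npy",o,allow_pickle=True)
print(proj(cam("wrist",o),[.522,-.204,.034]))
t=read_camera("top"); cv2.imwrite("pics/t9.png",t)
cv2.imwrite("pics/t9z.png",cv2.resize(t[170:270,220:350],None,fx=5,fy=5,interpolation=cv2.INTER_NEAREST))
s=read_camera("side");cv2.imwrite("pics/s9z.png",cv2.resize(s[140:240,240:340],None,fx=5,fy=5,interpolation=cv2.INTER_NEAREST))
```

```text
units [-0.003 -0.033  0.015] pos [ 0.5224 -0.2024  0.1707] rot [179.96   0.   161.83] t 11.7 F [ 0.44 -0.13 -0.08] gap 0.0933 q [ 19.  28.  -6. 117.   5.  35.  82.]
[252.62816985 186.17022749]
```

View pics/w9.png

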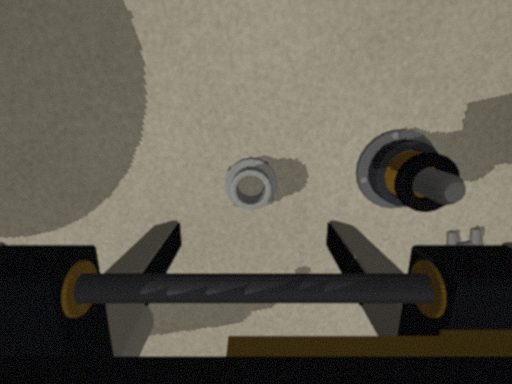

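View pics/s9z.png

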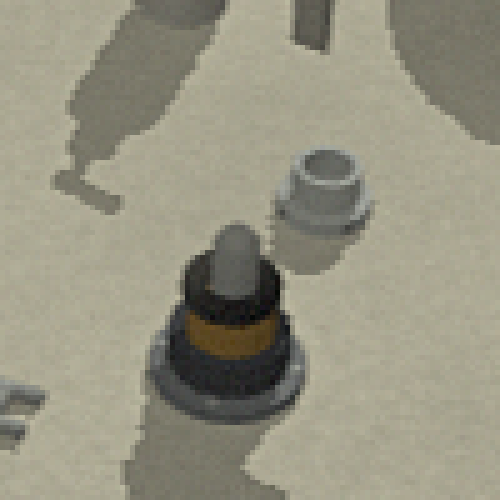

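Run:
```python
from h import *
im=cv2.imread("pics/w9.png")
cv2.imwrite("pics/w9z.png",cv2.resize(im[145:225,210:310],None,fx=7,fy=7,interpolation=cv2.INTER_NEAREST))
```

```text
(no output)
```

View pics/w9z.png

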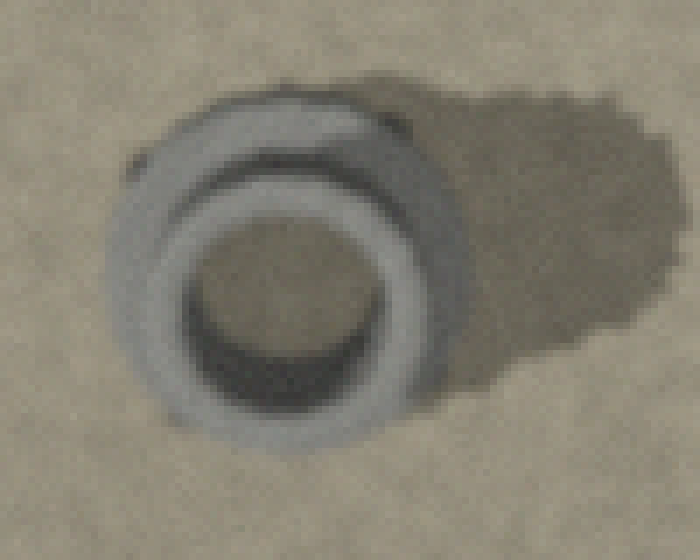

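Run:
```python
from h import *
o=np.load("o9.npy",allow_pickle=True).item()
P=onz(cam("wrist",o),(250.4,189.2),.034); print(P)
go([P[0],P[1],.0345],o=get_obs())
```

```text
[ 0.52437673 -0.20723543  0.034     ]
units [-0.068 -0.076  2.723] pos [ 0.5223 -0.2026  0.1707] rot [179.98  -0.   161.84] t 11.85 F [ 0.4  -1.09 -0.06] gap 0.0928 q [ 19.  28.  -6. 117.   5.  35.  82.]
```

Lower partway, with the fingertips still above the collar's top, then check centring.

Call:
drive_tool(commands=[[0, -0.04, -0.04, 0.2, 0], [0, -0.07, -0.08, 0.6, 0], [0, -0.07, -0.08, 1.1, 0], [0, -0.07, -0.08, 1.6, 0], [0, -0.07, -0.08, 1.9, 0], [0, -0.07, -0.08, 2.0, 0], [0, -0.07, -0.08, 2.0, 0]])

```text
time: 12.55
position: [0.5237, -0.2084, 0.0697]
ee_rot: [180.0, -0.1, 161.8]
contact_force: [-0.3, 0.3, -0.4]
finger_gap: 0.0925
```

Run:
```python
from h import *
o=get_obs(); im=read_camera("wrist"); cv2.imwrite("pics/w10.png",im)
np.save("o10.npy",o,allow_pickle=True)
go([.5244,-.207,.0345],o=o)
print(proj(cam("wrist",o),[*o["position"][:2],.034]))
cv2.imwrite("pics/w10z.png",cv2.resize(im[160:280,170:340],None,fx=4,fy=4,interpolation=cv2.INTER_NEAREST))
```

```text
units [-0.005  0.031  0.703] pos [ 0.5237 -0.2084  0.0697] rot [ 1.8000e+02 -9.0000e-02  1.6176e+02] t 12.55 F [-0.3   0.31 -0.4 ] gap 0.0925 q [ 19.  37.  -4. 120.   6.  23.  81.]
[254.78619552 221.63037917]
```

View pics/w10z.png

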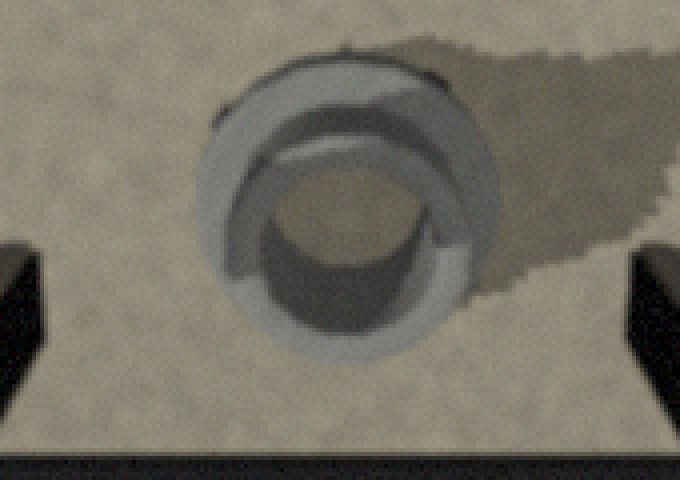

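Call:
drive_tool(commands=[[0, 0, 0.02, 0.1, 0], [0, 0, 0.02, 0.3, 0], [0, 0, 0.02, 0.5, 0], [0, 0, 0.02, 0.64, 0], [0, 0, 0.02, 0.69, 0], [0, 0, 0.02, 0.69, 0], [0, 0, 0.02, 0.69, 0]])

```text
time: 13.3
position: [0.5244, -0.2078, 0.0362]
ee_rot: [-180.0, 0.0, 161.7]
contact_force: [-0.1, 0.2, 0.0]
finger_gap: 0.093
```

Call:
drive_tool(commands=[[0.3, 0, 0, 0, 0], [0.6, 0, 0, 0, 0], [1, 0, 0, 0, 0], [1, 0, 0, 0, 0], [1, 0, 0, 0, 0], [1, 0, 0, 0, 0], [1, 0, 0, 0, 0], [1, 0, 0, 0, 0]])

```text
time: 14.1
position: [0.5244, -0.2077, 0.0361]
ee_rot: [180.0, 0.0, 161.7]
contact_force: [-0.0, 0.6, 0.8]
finger_gap: 0.0422
```

Run:
```python
from h import *
o=get_obs(); im=read_camera("wrist"); cv2.imwrite("pics/w11.png",im)
go([.62,-.065,.185],o=o)
s=read_camera("side"); u,v=proj(cam("side"),o["position"]).astype(int)
cv2.imwrite("pics/s11z.png",cv2.resize(s[v-40:v+50,u-50:u+50],None,fx=6,fy=6,interpolation=cv2.INTER_NEAREST))
```

```text
units [-0.922  3.31  -2.977] pos [ 0.5244 -0.2077  0.0361] rot [179.99   0.   161.74] t 14.1 F [-0.01  0.65  0.75] gap 0.0422 q [ 18.  40.  -3. 121.   7.  19.  81.]
```

View pics/w11.png

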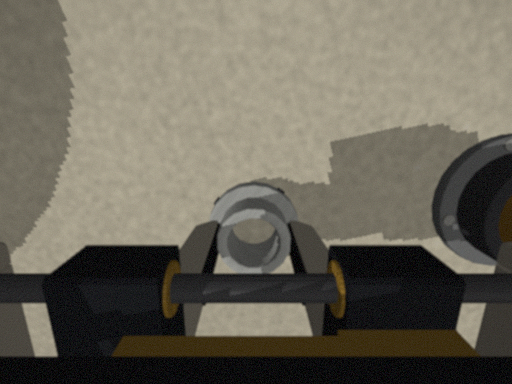

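View pics/s11z.png

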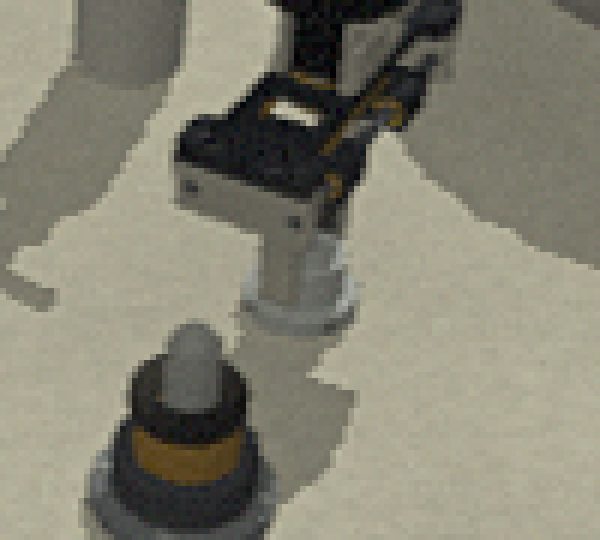

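Call:
drive_tool(commands=[[1, 0, 0, -0.2, 0], [1, 0, 0, -0.7, 0], [1, 0, 0, -1.3, 0], [1, 0, 0, -1.9, 0], [1, 0, 0.1, -2.35, 0], [1, 0.05, 0.4, -2.55, 0], [1, 0.1, 0.9, -2.6, 0], [1, 0.15, 1.5, -2.6, 0], [1, 0.22, 2.1, -2.6, 0], [1, 0.28, 2.65, -2.6, 0], [1, 0.32, 3.05, -2.6, 0], [1, 0.34, 3.27, -2.6, 0], [1, 0.34, 3.32, -2.6, 0], [1, 0.34, 3.32, -2.6, 0], [1, 0.34, 3.32, -2.6, 0]])

```text
time: 15.7
position: [0.5598, -0.046, 0.166]
ee_rot: [-180.0, -0.0, 161.7]
contact_force: [0.8, -0.4, -1.9]
finger_gap: 0.0426
```

Run:
```python
from h import *
o=get_obs(); im=read_camera("wrist"); cv2.imwrite("pics/w12.png",im)
np.save("o12.npy",o,allow_pickle=True)
go([.5602,-.0448,.145],o=o)
cv2.imwrite("pics/w12z.png",cv2.resize(im[130:290,170:340],None,fx=3.5,fy=3.5,interpolation=cv2.INTER_NEAREST))
s=read_camera("side"); u,v=proj(cam("side"),o["position"]).astype(int)
cv2.imwrite("pics/s12z.png",cv2.resize(s[v-40:v+70,u-50:u+50],None,fx=5,fy=5,interpolation=cv2.INTER_NEAREST))
```

```text
units [-0.     0.026  0.42 ] pos [ 0.5598 -0.046   0.166 ] rot [-1.7996e+02 -2.0000e-02  1.6165e+02] t 15.7 F [ 0.8  -0.36 -1.93] gap 0.0426 q [  2.  29.  -5. 117.   4.  35.  66.]
```

View pics/w12z.png

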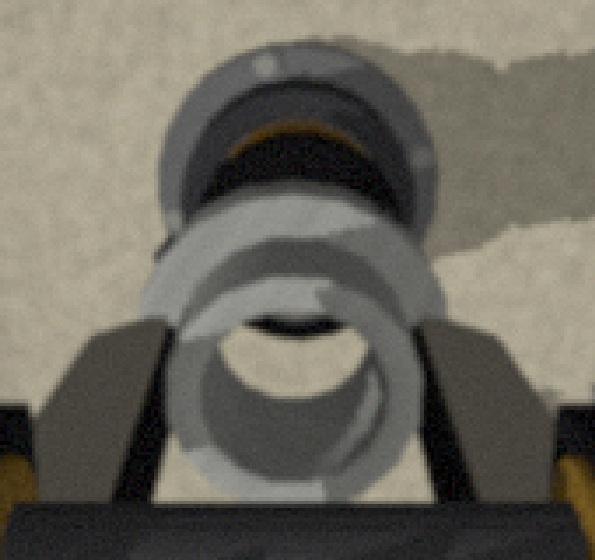

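View pics/s12z.png

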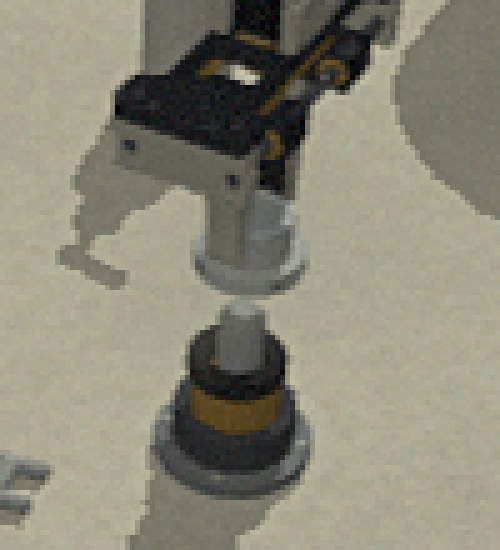

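Run:
```python
from h import *
o=np.load("o12.npy",allow_pickle=True).item(); c=cam("wrist",o)
R=Ro.from_euler("xyz",o["ee_rot"],degrees=True).as_matrix()
zt=o["position"][2]-.0361+.034
f=lambda x,y:(170+x/3.5-.5,130+y/3.5-.5)
for lab,uv,dz,dx in [("upper rim",f(295,277),0,-.022),("lower rim",f(295,505),0,.022),("flange top",f(292,193),-.022,-.030),("bore up",f(290,315),0,-.0155),("bore low",f(290,482),0,.0155)]:
    P=onz(c,uv,zt+dz)+R[:,0]*dx; print(lab,(R.T@(P-o["position"])*1e3).round(1),P.round(4))
```

```text
upper rim [-1.1 -0.8  2.1] [ 0.5606 -0.0471  0.1639]
lower rim [ 1.7 -0.7  2.1] [ 0.5579 -0.0462  0.1639]
flange top [-0.7 -1.3 24.1] [ 0.5601 -0.0475  0.1419]
bore up [-1.1 -1.6  2.1] [ 0.5604 -0.0479  0.1639]
bore low [-0.4 -1.6  2.1] [ 0.5597 -0.0477  0.1639]
```

Call:
drive_tool(commands=[[1, 0, 0.01, 0.1, 0], [1, 0, 0.01, 0.3, 0], [1, 0, 0.01, 0.45, 0], [1, 0, 0.01, 0.55, 0], [1, 0, 0.01, 0.6, 0], [1, 0, 0.01, 0.6, 0]])

```text
time: 16.4
position: [0.5602, -0.0443, 0.1356]
ee_rot: [-180.0, -0.0, 161.7]
contact_force: [-0.7, -0.2, -2.4]
finger_gap: 0.0423
```

Run:
```python
from h import *
o=get_obs(); im=read_camera("wrist"); cv2.imwrite("pics/w13.png",im)
np.save("o13.npy",o,allow_pickle=True)
go([.5602,-.0448,.145],o=o)
cv2.imwrite("pics/w13z.png",cv2.resize(im[130:290,170:340],None,fx=3.5,fy=3.5,interpolation=cv2.INTER_NEAREST))
s=read_camera("side"); u,v=proj(cam("side"),o["position"]).astype(int)
cv2.imwrite("pics/s13z.png",cv2.resize(s[v-40:v+60,u-50:u+50],None,fx=5,fy=5,interpolation=cv2.INTER_NEAREST))
```

```text
units [-0.004 -0.01  -0.188] pos [ 0.5602 -0.0443  0.1356] rot [-1.7999e+02 -4.0000e-02  1.6174e+02] t 16.4 F [-0.72 -0.19 -2.42] gap 0.0423 q [  2.  31.  -4. 118.   5.  31.  66.]
```

View pics/w13z.png

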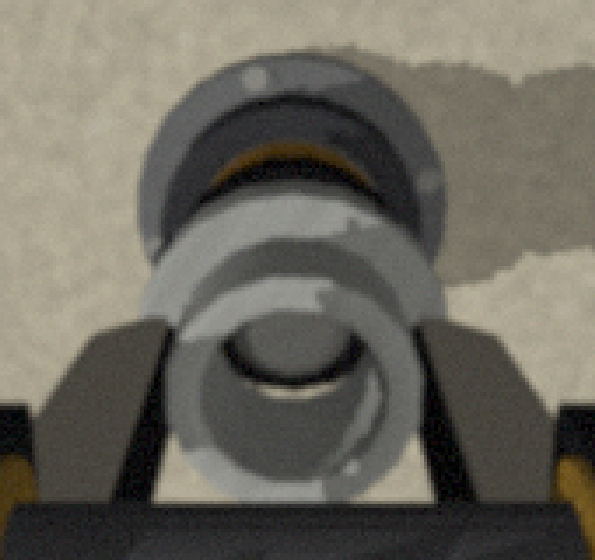

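View pics/s13z.png

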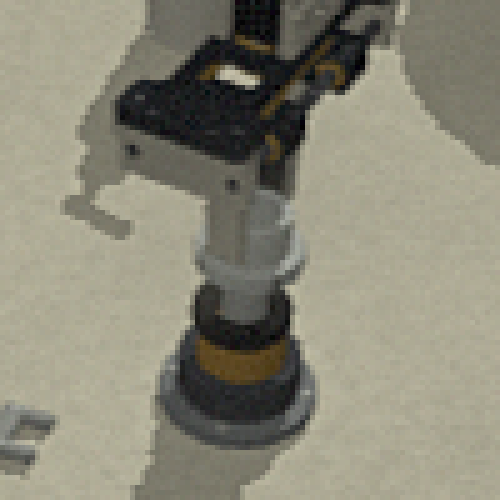

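Run:
```python
from h import *
o=np.load("o13.npy",allow_pickle=True).item(); c=cam("wrist",o)
R=Ro.from_euler("xyz",o["ee_rot"],degrees=True).as_matrix()
f=lambda x,y:(170+x/3.5-.5,130+y/3.5-.5)
zb=o["position"][2]-.0361
for lab,uv,z,dx in [("post low",f(297,375),.101,.0085),("bore bottom low",f(292,397),zb,.0155),("bore bottom mid L",f(219,350),zb,0),("bore bottom mid R",f(365,350),zb,0),("bore top up",f(295,312),zb+.034,-.0155),("flange",f(292,193),zb+.012,-.03)]:
    P=onz(c,uv,z)+R[:,0]*dx; print(lab,(R.T@(P-o["position"])*1e3).round(1),P.round(4))
im=cv2.imread("pics/w13.png")
z=cv2.convertScaleAbs(im[205:255,220:290],alpha=2)
cv2.imwrite("pics/w13y.png",cv2.resize(z,None,fx=10,fy=10,interpolation=cv2.INTER_CUBIC))
```

```text
post low [-2.4 -0.3 34.6] [ 0.5623 -0.0453  0.101 ]
bore bottom low [-0.9 -1.3 36.1] [ 0.5606 -0.0458  0.0995]
bore bottom mid L [ -6.1 -16.   36.1] [ 0.561  -0.0614  0.0995]
bore bottom mid R [-6.1 13.4 36.1] [ 0.5702 -0.0335  0.0995]
bore top up [-0.6 -0.8  2.1] [ 0.5605 -0.0452  0.1335]
flange [-0.7 -1.3 24.1] [ 0.5604 -0.0457  0.1115]
```

View pics/w13y.png

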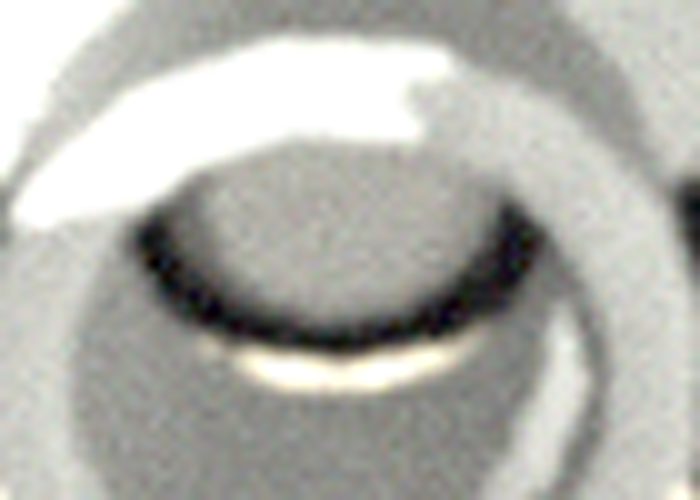

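Call:
drive_tool(commands=[[1, -0.02, 0, 0, 0], [1, -0.02, 0, 0.1, 0], [1, -0.02, 0, 0.2, 0], [1, -0.02, 0, 0.2, 0]])

```text
time: 16.9
position: [0.5609, -0.0446, 0.1254]
ee_rot: [-180.0, -0.1, 161.7]
contact_force: [-1.2, -0.3, -2.3]
finger_gap: 0.0424
```

Call:
drive_tool(commands=[[1, 0, 0, 0.1, 0], [1, 0, 0, 0.2, 0], [1, 0, 0, 0.3, 0], [1, 0, 0, 0.3, 0]])

```text
time: 17.3
position: [0.5609, -0.0446, 0.1103]
ee_rot: [-180.0, -0.1, 161.7]
contact_force: [0.7, 0.4, -1.8]
finger_gap: 0.0428
```

Run:
```python
from h import *
o=get_obs(); im=read_camera("wrist"); cv2.imwrite("pics/w14.png",im)
go([.5602,-.0448,.104],o=o); print(o["wrist_torque"])
cv2.imwrite("pics/w14z.png",cv2.resize(im[130:290,170:340],None,fx=3.5,fy=3.5,interpolation=cv2.INTER_NEAREST))
s=read_camera("side"); u,v=proj(cam("side"),o["position"]).astype(int)
cv2.imwrite("pics/s14z.png",cv2.resize(s[v-40:v+60,u-50:u+50],None,fx=5,fy=5,interpolation=cv2.INTER_NEAREST))
```

```text
units [ 0.012 -0.008  0.126] pos [ 0.5609 -0.0446  0.1103] rot [-1.7998e+02 -7.0000e-02  1.6174e+02] t 17.3 F [ 0.72  0.44 -1.83] gap 0.0428 q [  2.  33.  -4. 119.   5.  28.  66.]
[ 0.03138204  0.05494052 -0.00552686]
```

View pics/w14z.png

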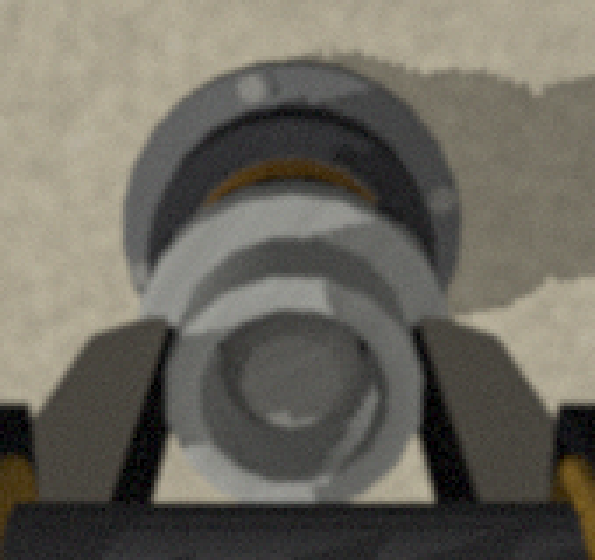

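View pics/s14z.png

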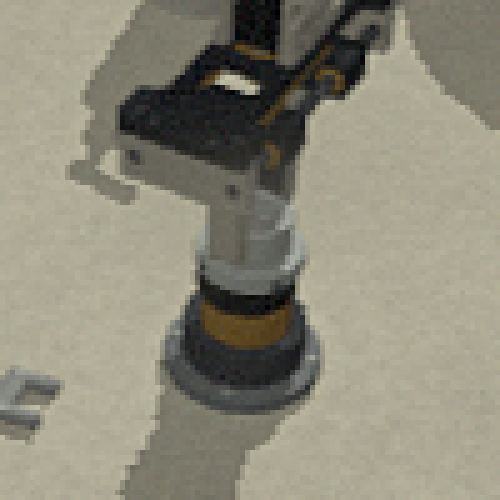

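Call:
drive_tool(commands=[[1, 0, 0, 0.04, 0], [1, 0, 0, 0.08, 0], [1, 0, 0, 0.08, 0], [1, 0, 0, 0.08, 0]])

```text
time: 17.8
position: [0.5613, -0.0447, 0.1071]
ee_rot: [-180.0, -0.0, 161.7]
contact_force: [0.6, -0.2, -2.9]
finger_gap: 0.0429
```

Call:
drive_tool(commands=[[1, 0, 0, 0.02, 0], [1, 0, 0, 0.04, 0], [1, 0, 0, 0.04, 0], [1, 0, 0, 0.04, 0]])

```text
time: 18.2
position: [0.5613, -0.0447, 0.1051]
ee_rot: [-180.0, -0.0, 161.7]
contact_force: [-0.1, 0.2, -2.3]
finger_gap: 0.0427
```

Call:
drive_tool(commands=[[1, 0, 0, 0.02, 0], [1, 0, 0, 0.04, 0], [1, 0, 0, 0.04, 0], [1, 0, 0, 0.04, 0]])

```text
time: 18.6
position: [0.5614, -0.0447, 0.1033]
ee_rot: [180.0, 0.0, 161.7]
contact_force: [-0.2, -0.1, 0.8]
finger_gap: 0.0427
```

Call:
drive_tool(commands=[[1, 0, 0, 0.02, 0], [1, 0, 0, 0.04, 0], [1, 0, 0, 0.06, 0], [1, 0, 0, 0.06, 0], [1, 0, 0, 0.06, 0]])

```text
time: 19.1
position: [0.5614, -0.0447, 0.1002]
ee_rot: [180.0, 0.0, 161.7]
contact_force: [-1.3, 0.2, 3.9]
finger_gap: 0.0424
```

Run:
```python
from h import *
o=get_obs(); im=read_camera("wrist")
go([.5602,-.0448,.094],o=o); print(o["wrist_torque"])
cv2.imwrite("pics/w15z.png",cv2.resize(im[130:290,170:340],None,fx=3.5,fy=3.5,interpolation=cv2.INTER_NEAREST))
s=read_camera("side"); u,v=proj(cam("side"),o["position"]).astype(int)
cv2.imwrite("pics/s15z.png",cv2.resize(s[v-40:v+60,u-50:u+50],None,fx=5,fy=5,interpolation=cv2.INTER_NEAREST))
```

```text
units [ 0.022 -0.01   0.125] pos [ 0.5614 -0.0447  0.1002] rot [1.8000e+02 2.0000e-02 1.6174e+02] t 19.1 F [-1.31  0.23  3.86] gap 0.0424 q [  2.  34.  -4. 119.   5.  26.  65.]
[-0.00305598  0.12579762  0.02267226]
```

View pics/s15z.png

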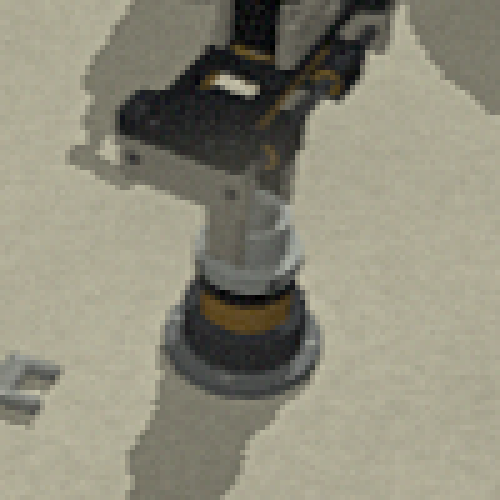

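Call:
drive_tool(commands=[[1, 0, 0, 0.02, 0], [1, 0, 0, 0.04, 0], [1, 0, 0, 0.06, 0], [1, 0, 0, 0.08, 0], [1, 0, 0, 0.08, 0], [1, 0, 0, 0.08, 0]])

```text
time: 19.8
position: [0.5614, -0.0447, 0.0964]
ee_rot: [180.0, 0.0, 161.7]
contact_force: [-0.9, -0.1, 7.7]
finger_gap: 0.0429
```

Call:
drive_tool(commands=[[1, 0, 0, 0.02, 0], [1, 0, 0, 0.04, 0], [1, 0, 0, 0.04, 0], [1, 0, 0, 0.04, 0], [1, 0, 0, 0.04, 0]])

```text
time: 20.3
position: [0.5615, -0.0447, 0.0945]
ee_rot: [180.0, 0.0, 161.7]
contact_force: [-0.3, -0.5, 9.5]
finger_gap: 0.042
```

Call:
drive_tool(commands=[[1, 0, 0, 0, 0], [1, 0, 0, 0, 0], [1, 0, 0, 0, 0], [1, 0, 0, 0, 0]])

```text
time: 20.7
position: [0.5614, -0.0447, 0.0945]
ee_rot: [180.0, 0.0, 161.7]
contact_force: [-1.1, -0.7, 9.5]
finger_gap: 0.0425
```

Run:
```python
from h import *
F=[]
for i in range(6):
    o=get_obs(); F.append(o["contact_force"][2]); im=read_camera("wrist")
print(np.round(F,2))
go([.5602,-.0448,.094],o=o); print(o["wrist_torque"])
cv2.imwrite("pics/w16z.png",cv2.resize(im[130:290,170:340],None,fx=3.5,fy=3.5,interpolation=cv2.INTER_NEAREST))
s=read_camera("side"); u,v=proj(cam("side"),o["position"]).astype(int)
cv2.imwrite("pics/s16z.png",cv2.resize(s[v-40:v+60,u-50:u+50],None,fx=5,fy=5,interpolation=cv2.INTER_NEAREST))
```

```text
[9.47 9.76 9.06 9.8  8.34 9.27]
units [ 0.022 -0.01   0.01 ] pos [ 0.5614 -0.0447  0.0945] rot [1.8000e+02 3.0000e-02 1.6174e+02] t 20.95 F [-2.23 -0.45  9.27] gap 0.0426 q [  1.  35.  -4. 119.   5.  26.  65.]
[-0.01063378  0.4039778  -0.01716618]
```

View pics/s16z.png

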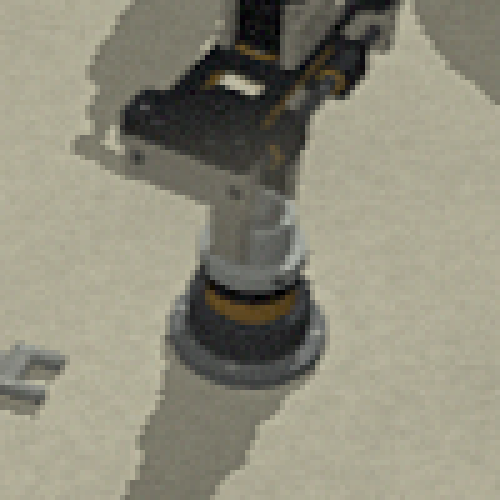

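View pics/w16z.png

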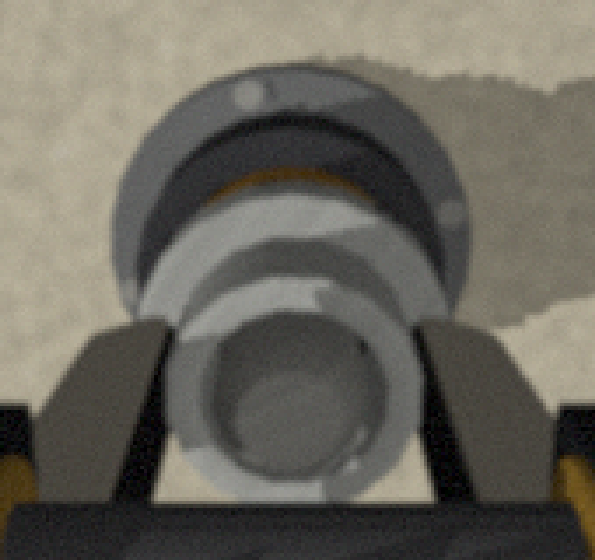

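Run:
```python
from h import *
F=[];T=[]
for i in range(20):
    o=get_obs(); F.append(o["contact_force"]); T.append(o["wrist_torque"]); im=read_camera("wrist")
print(np.mean(F,0).round(2),np.std(F,0).round(2),np.mean(T,0).round(3),np.std(T,0).round(3))
go([.5602,-.0448,.094],o=o)
```

```text
[-1.62 -0.01  9.32] [0.65 0.49 0.4 ] [-0.012  0.401  0.002] [0.024 0.027 0.027]
units [ 0.023 -0.01   0.01 ] pos [ 0.5614 -0.0447  0.0945] rot [1.8000e+02 3.0000e-02 1.6173e+02] t 22.0 F [-1.64  0.15  8.73] gap 0.0428 q [  1.  35.  -4. 119.   5.  26.  65.]
```

Call:
drive_tool(commands=[[1, 0.01, 0, 0, 0], [1, 0.02, 0, 0, 0], [1, 0.02, 0, 0, 0], [1, 0.02, 0, 0, 0], [1, 0.02, 0, 0, 0]])

```text
time: 22.55
position: [0.5613, -0.0447, 0.0947]
ee_rot: [180.0, 0.1, 161.7]
contact_force: [0.2, -0.3, 9.9]
finger_gap: 0.0423
```

Run:
```python
from h import *
F=[];T=[]
for i in range(20):
    o=get_obs(); F.append(o["contact_force"]); T.append(o["wrist_torque"]); im=read_camera("wrist")
print(np.mean(F,0).round(2),np.std(F,0).round(2),np.mean(T,0).round(3),np.std(T,0).round(3))
go([.5602,-.0448,.094],o=o)
cv2.imwrite("pics/w17z.png",cv2.resize(im[130:290,170:340],None,fx=3.5,fy=3.5,interpolation=cv2.INTER_NEAREST))
```

```text
[ 0.16 -0.98  9.16] [0.61 0.52 0.48] [-0.283 -0.023  0.021] [0.033 0.029 0.029]
units [ 0.021 -0.01   0.015] pos [ 0.5613 -0.0447  0.0947] rot [1.7998e+02 1.2000e-01 1.6172e+02] t 23.5 F [ 0.98 -1.25  8.67] gap 0.0426 q [  1.  35.  -4. 120.   5.  26.  65.]
```

View pics/w17z.png

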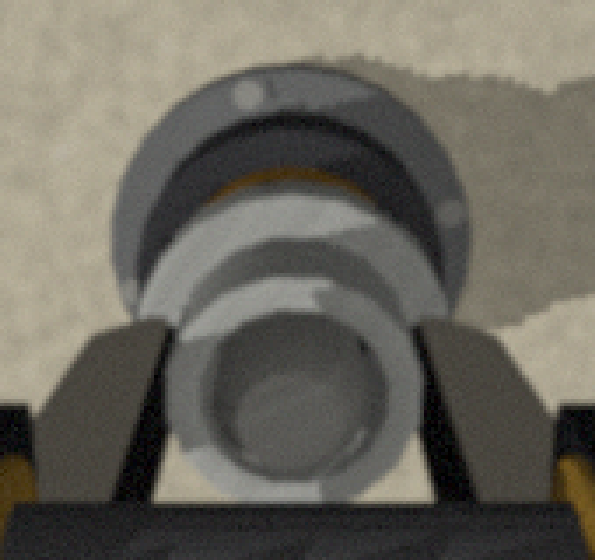

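```bash
python3 -c "
from cell import *
print(hand_in())"
```

```text
the job is handed in; nothing more can be done
None
```

The spacer ring was threaded onto the post and released on the sprung seat. The collar went on over it, flange down, and I handed the job in at about 23.5 s of the 54 s allowed with the arm still pressing it. `hand_in` reports no verdict, so these are my own last checks:

- **Force:** the average upward force on the tool was 9.2 N (spread about 0.5 N). Adding the collar's weight of about 2.3 N, read while lifting it, puts about 11.5 N on the ring.
- **Seat travel:** the tool moved down about 9 mm after first contact. Each 1 mm added about 1 N, as the spring should.
- **Fit:** the wrist view shows the collar round the post, and the tool is vertical to about 0.1°. I did not measure the final centring to a figure; the loose fit on the post limits it to about 2.5 mm. The fingertips are on the neck, by calculation about 15 mm above the ring.
- **Side load:** when first pressed, the collar leaned on the post with about 1.6 N. I moved the tool 1 mm sideways, and about 1 N remained, now along another axis.
- **Camera disagreement:** in the first pictures the side camera differed from the top camera by 4 to 7 mm in y. I relied on the wrist camera for the grasps and for threading the parts.

I never approached the soap bottle, the tumbler or the wrench, but I did not measure their positions again at the end.

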